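Seat the stage top of the slide reader

ROBOT

A 6-joint arm with a two-finger parallel gripper is mounted at the origin on the work surface. World frame = base frame: x ahead of the robot, y to its left, z up, the work surface at z = 0. Lengths are in mm, angles in rad, forces in N, time in s.
With the tool pointing down it reaches from about 325 to 775 mm from the base axis. Payload 5.5 kg.
Tool frame: the origin (TCP) lies midway between the tips of the shut fingers; the grasp point (between the pads) lies 19 mm behind it; x points along the fingers, z is the direction in which the jaws open and shut, and the axes are right-handed (so a half turn about x gives the same grasp; the last joint's range is limited). The gripper opens to 88 mm and grips with 3 to 60 N. Pads are 20 mm wide; open, the fingers measure 115 mm over their backs; the gripper's body (75 mm by 178 mm) begins 61 mm behind the grasp point.
Start: joints at [1.083, 0.091, 1.231, -0, 1.82, -0.057], TCP at [250.565, 545.191, 222.631] pointing down, gripper open.
Joint ranges: [-2.87, 2.87], [-0.86, 2.18], [0.17, 2.46], [-1.51, 4.65], [0.06, 2.69], [-2.65, 2.65]. Speed limits (rad/s): [2.57, 2.57, 3.01, 3.14, 3.14, 3.14].

INTERFACE

Orientations are given as a unit quaternion [w, x, y, z].
In Python, from rig import observe, eyes, ticket gives the robot as it stands.
- The arm moves only by the tool jog_arm, never from a script. Its argument "targets" is a list of rows, each an object with "grip": the closure in counts, from 0 (fully open) to 255 (shut); "travel": the shift along the tool's x, y, z as a fraction of full scale, a list of three; "turn": the turn about the tool's x as a fraction of full scale. In form: [{"grip": grip, "travel": [tx, ty, tz], "turn": turn}, ...]. A call has 1 to 8 rows; each row shifts and turns the pose as measured when the row begins, along the tool's axes as they then stand; what a row does not reach is not made up. Full scale, the value 1, is 0.02 m for a shift and 4 degrees for a turn. A row lasts 1/10 s, in which the tool goes at most 50 mm and 8.59 degrees, less where a joint would pass 70% of its speed; a pose out of reach is approached as far as the arm can. A call with a number of a shift or a turn outside -1 to 1 is refused whole. A call with a gripper value outside its range is refused whole. The fingers move at their own pace and stop on an object; "grip_force" is the grip in N (left out, the last holds). Time passes only in rows, so rows that do not move let the fingers close. It gives the time, the measured TCP pose, the force and the opening at its end, in the units of the state.
- observe(): the state, without advancing time (a new reading comes with each control period).
- eyes.grab_frame(name): name is "side" or "top"; returns a dict with "frame" (400x640x3 uint8, red, green, blue), "range_z" (400x640 float32, mm along the optical axis (not along the pixel's ray), 0 where there is no reading), "fx", "fy", "cx", "cy" (pixels), "position" and "orientation" of the camera in the world. Camera axes: x right, y up, looking along -z (the intrinsics and any distortion apply to the point x, -y, -z); pixel columns grow to the right and rows downward; lengths in mm; the calibration is good to about 2 mm. A picture is of the moment at which its call begins.
- ticket.finish_job(): hands the job in, once; it reports no verdict.
Trained networks look in the newest picture that a camera, given by its name, has taken for a name from the list of things; names that differ only in an ending like _2 or _b are one class to them, and where a whole thing is asked for, a point or a joint stands for the part that bears it (a point fixed in the world has none). Each returns a list of dicts, best first, with "conf" (0 to 1); they miss things now and then, are a little off and sometimes report something else, mostly with a low value. They report only what shows in the picture. A call takes as long as a camera call.
- eyes.regions_of(camera, query): "pixels" (400x640 bool, what is visible of it) and "at" ([column, row] in pixels, amid what is visible of it).
The state is a dict: "time_s": time; "joint_positions": joint angles; "qvel": joint speeds; "joint_efforts": joint torques, N m; "eef_pos": TCP position; "ee_rot": TCP orientation; "contact_force": force on the tool from outside, world axes, zero at the start; "ft_torque": the same for the moment, N m; "width": finger opening in mm.
Only numpy, scipy, OpenCV 4.12 (cv2) and the standard library are available. Lean on these libraries where they do the work, as an engineer would, in place of code of your own. Each camera call takes 0.05 s, during which the arm holds its last target.

TASK

Put the slide reader's stage top back on its base: set its three ball feet into the conical cup, the V-groove and the flat pad, feeling for where the cross slide stands, until it sits level and fully home, and bed it in with a straight-down push of about 10 N. Be gentle: never press the stage top against the base with more than 25 N. Then let go, and leave the bottle, the pen cup and the rubber stamp where they are.

Things in the scene. Friction and masses are not known exactly. Their poses are not given: they have to be found in the camera images.
- grip (a point): Centre of the black bar handle of the loose stage top (0.24 to 0.38 kg), 55 mm above its feet's undersides; z up, x along the handle. Handle 60 mm (x) by 16 mm (y) by 50 mm high, flat sided, 25 mm of it above this point; grasp it across y. 25 mm below this point is the top of an 8 mm T-shaped plate: bar 122 (x) by 46 mm, tongue 46 mm wide to y = +67 mm with a glass slide on it.
- feet (a point): Same stage top, same axes: point 55 mm under grip, level with the undersides of its three equal steel ball feet (radius 8 mm), which stand at (x, y) mm = (-45, -25), (45, -25) under the bar's ends and (0, 45) under the tongue. At the start they stand on the desk (height 0).
- base: Slide-reader base, fixed: grey box 160 (x) by 210 (y) by 35 mm high, origin at the centre of its underside, on the desk (height 0), z up. A dark steel cross slide 148 by 140 by 10 mm on top is locked at an unreported setting up to 16 mm either way from centre along the base's y (the black knob at its -y end moves with it); in x it is exact. It holds against 25 N.
- slide_mid (a point): Point fixed to the base 45 mm above its origin, level with the slide's top. Steel seats on the slide, at (x, y) mm from here plus the slide's unknown y offset: conical cup (-45, -25), V-groove along x, 46 mm long (45, -25), flat pad of radius 15.5 mm (0, 45). Cup and groove flanks rise 35 degrees from level to rims 19 mm above the slide; cup mouth radius and groove half width 22.5 mm.
- home_mid (a point): Point fixed to the base, 105 mm above its origin: where grip stands when fully home (level, x and y along the base's) if the slide is at centre; else up to 16 mm from it along y. Each mm off the cup and groove in y holds the stage top 0.7 mm too high; friction (0.5 to 0.7) stops it sliding down by itself, even if pressed, but the flanks push it sideways towards home.
- bottle: White drinking bottle with a wooden cap, 68 mm across, 210 mm tall, loose; origin at the centre of its underside. Leave alone.
- pen_cup: Metal cup of pens, 80 mm across, 155 mm tall with the pens, loose; origin at the centre of its underside. Leave alone.
- stamp: Wooden rubber stamp with a turned handle, 50 by 36 mm, 74 mm tall, loose; origin at the centre of its underside. Leave alone.

How it is judged (in metres and radians):
On the way, in this order (a step that is already met when the one before it is completed fails the run):
1. the stage top is lifted clear of the desk (height (world z) of grip above 0.115 m), for 0.1 s.
2. the stage top is fully home, all three feet in their seats, and pressed onto the base with more than 5.5 N (its weight included) (z of grip in the frame of base between 0.103 and 0.1062 m and angle between grip's own z axis and vertical below 0.04 rad and angle between the y axis of grip and the y axis of base, either way round below 0.06 rad and x of grip in the frame of base between -0.004 and 0.004 m and y of grip in the frame of base between -0.02 and 0.02 m and contact force between stage_top and base above 5.5 N), for 0.15 s.
At the end, for the whole second after the job is handed in: The stage top stands released and at rest on the base with all three feet home: handle centre 105 mm above the base's origin (-2 to +1.2 mm), level within 0.025 rad, square to the base within 0.06 rad, within 4 mm of the base's centre line in x and 20 mm in y (z of grip in the frame of base between 0.103 and 0.1062 m and angle between grip's own z axis and vertical below 0.025 rad and angle between the y axis of grip and the y axis of base, either way round below 0.06 rad and x of grip in the frame of base between -0.004 and 0.004 m and y of grip in the frame of base between -0.02 and 0.02 m and linear speed of stage_top below 0.01 m/s and angular speed of stage_top below 0.05 rad/s); the robot touches nothing.
It fails at once if the stage top is pressed or knocked against the base with more than 25 N (contact force between stage_top and base above 25 N).
It fails at once if the bottle is displaced (distance of bottle from where it was at the start of the episode above 0.03 m).
It fails at once if the pen cup is displaced (distance of pen_cup from where it was at the start of the episode above 0.03 m).
It fails at once if the rubber stamp is displaced (distance of stamp from where it was at the start of the episode above 0.03 m).
It also fails if it takes over 46 s, if anything falls off the work surface, if the arm or the gripper's body presses on something with over 40 N, if the wrist force passes 120 N, or if a joint passes its speed limit or range.

## Working session

There is one attempt and no reset: what is moved stays moved. The work goes in short steps, Python scripts to look and compute and a tool call to move; the robot and the scene stay as the last step left them, time stands still between calls to the robot, and variables do not carry over. Pictures are saved under pics/ and viewed, and the job is handed in when it is done.

Besides the shell and the picture viewer there is one more tool, called as name(argument=value, ...), one argument or row to a line, values as JSON. jog_arm: Moves the arm, as the interface text tells. Its arguments: {"type":"object","properties":{"targets":{"type":"array"},"grip_force":{"type":"number"}},"required":["targets"]}

```bash
mkdir -p pics; ls; cat > h.py <<'E'
import numpy as np, cv2
from scipy.spatial.transform import Rotation as R
from rig import observe, eyes, ticket
def cloud(f):
    z=f["range_z"]; v,u=np.mgrid[0:400,0:640]
    x=(u-f["cx"])/f["fx"]*z; y=(v-f["cy"])/f["fy"]*z
    P=np.stack([x,-y,-z],-1)
    q=f["orientation"]; M=R.from_quat([q[1],q[2],q[3],q[0]])
    W=M.apply(P.reshape(-1,3)).reshape(P.shape)+np.array(f["position"])
    W[z<=0]=np.nan
    return W
E
python3 - <<'E'
from h import *
print(observe())
for n in ("side","top"):
    f=eyes.grab_frame(n); print(n,{k:v for k,v in f.items() if k not in("frame","range_z")})
    np.savez(f"{n}0.npz",**{k:np.array(v) for k,v in f.items()})
    im=f["frame"][:,:,::-1].copy()
    W=cloud(f)
    for q in ("grip","base","bottle","pen_cup","stamp"):
        for r in eyes.regions_of(n,q)[:2]:
            print(n,q,r["conf"],r["at"],r["pixels"].sum(),np.nanmedian(W[r["pixels"]],0).round(0))
            np.save(f"{n}_{q}.npy",r["pixels"]) if r is not None else 0
    cv2.imwrite(f"pics/{n}0.png",im)
E
```

```text
pics
{'time_s': 0.0, 'joint_positions': array([ 1.08328892e+00,  9.18330345e-02,  1.23188124e+00,  9.29793851e-06,
        1.81976476e+00, -5.66995374e-02]), 'qvel': array([ 1.20827677e-03,  8.41436477e-05, -1.26393043e-03, -3.94508659e-04,
       -6.49694799e-04, -7.46088632e-04]), 'joint_efforts': array([-1.24033988e-05, -4.46454477e+01, -4.06444931e+01,  6.95607229e-02,
        2.93239590e-02, -1.49102229e-04]), 'eef_pos': array([250.42661684, 544.9234996 , 221.52494683]), 'ee_rot': array([ 0.59473284, -0.38189928,  0.59589794,  0.38124983]), 'contact_force': array([-0.525282  , -0.15263001,  1.00636937]), 'ft_torque': array([ 0.00032976,  0.06657713, -0.03632086]), 'width': 88.1106751163108}
side {'fx': 399.68573208642067, 'fy': 399.68573208642067, 'cx': 309.9139599398559, 'cy': 185.1509453258966, 'position': array([ 213.78448812, -500.50389268,  485.60775429]), 'orientation': array([ 0.81519669,  0.46948924, -0.16849656, -0.29435205])}
side grip 0.96 [339.9, 294.3] 3459 [ 525. -196.   30.]
side grip 0.63 [220.4, 211.8] 5815 [493. 108.  43.]
side base 0.95 [221.3, 211.1] 5828 [492. 108.  42.]
side bottle 0.81 [361.6, 177.8] 2833 [728. -38. 100.]
side stamp 0.93 [263.7, 165.7] 392 [693. 258.  17.]
top {'fx': 363.4164116329256, 'fy': 363.4164116329256, 'cx': 313.6188461132163, 'cy': 191.18597669046864, 'position': array([478.07088379,  35.16366816, 862.56495379]), 'orientation': array([ 0.71341762,  0.06992296, -0.06121161, -0.69454965])}
top grip 0.86 [418.1, 237.4] 1780 [ 531. -188.   31.]
top base 0.86 [265.8, 245.8] 6629 [507. 151.  44.]
top bottle 0.55 [346.8, 137.4] 1363 [729. -21. 138.]
top pen_cup 0.77 [421.8, 148.4] 1475 [ 744. -201.   68.]
top stamp 0.78 [225.9, 161.5] 379 [691. 259.  17.]
```

View pics/top0.png

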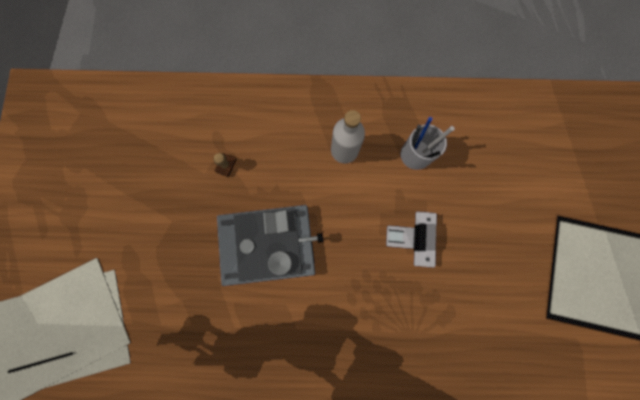

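View pics/side0.png

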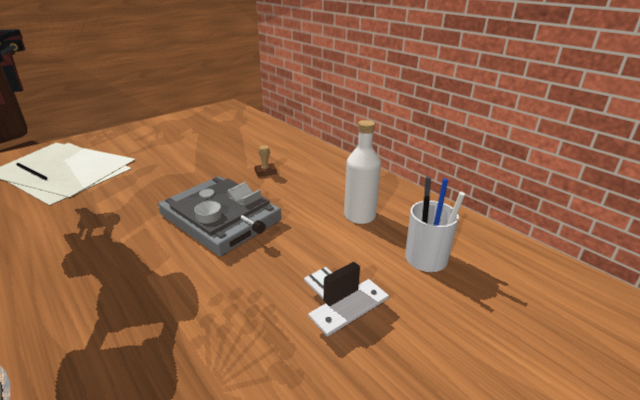

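The top view shows the base at about (266,246): knob on the right (the world -y side), cup at (280,263), V-groove at (275,222) and pad at (247,246). The stage top is at about (420,238) with its tongue pointing left, so it faces roughly the same way as the base. Next I'll measure the poses.

```bash
python3 - <<'E'
from h import *
for n in ("top","side"):
    f=dict(np.load(f"{n}0.npz")); W=cloud(f); im=f["frame"]
    b=np.load(f"{n}_base.npy"); 
    print(n,"desk z",np.nanmedian(W[...,2][(W[...,0]>400)&(W[...,0]<600)&(abs(W[...,1])<40)]))
    X=W[b]; X=X[np.isfinite(X[:,2])]
    print(np.histogram(X[:,2],bins=np.arange(-4,80,4)))
    # base: all points between z 28..50 in region
    reg=(W[...,0]>380)&(W[...,0]<640)&(W[...,1]>30)&(W[...,1]<300)
    for lo,hi in ((28,40),(40,50),(57,70)):
        m=reg&(W[...,2]>lo)&(W[...,2]<hi); m=cv2.morphologyEx(m.astype(np.uint8),cv2.MORPH_OPEN,np.ones((2,2)))>0
        P=W[m][:,:2].astype(np.float32)
        if len(P)>5:
            print(lo,hi,len(P),cv2.minAreaRect(P))
    reg=(W[...,0]>440)&(W[...,0]<620)&(W[...,1]>-300)&(W[...,1]<-80)
    for lo,hi in ((20,40),(60,100)):
        m=reg&(W[...,2]>lo)&(W[...,2]<hi)
        P=W[m][:,:2].astype(np.float32)
        print("stage",lo,hi,len(P),np.median(W[m][:,2]),cv2.minAreaRect(P))
    s=(slice(185,300),slice(205,450)) if n=="top" else (slice(160,340),slice(150,400))
    cv2.imwrite(f"pics/{n}0z.png",cv2.resize(im[s][:,:,::-1],None,fx=3.2,fy=3.2,interpolation=cv2.INTER_CUBIC)*1)
E
```

```text
top desk z 0.2219468889302334
(array([  10,   14,    0,    0,    0,    1,    0,   13,   70, 1471,  656,
        744, 2479,  359,  189,  222,  292,   86,    0,    0]), array([-4,  0,  4,  8, 12, 16, 20, 24, 28, 32, 36, 40, 44, 48, 52, 56, 60,
       64, 68, 72, 76]))
28 40 2214 ((506.3133544921875, 156.2831573486328), (164.50772094726562, 215.67730712890625), 8.581888198852539)
40 50 3248 ((535.5350952148438, 150.15748596191406), (134.75474548339844, 206.85130310058594), 31.30963897705078)
57 70 524 ((510.37615966796875, 123.29366302490234), (138.01632690429688, 50.741756439208984), 7.19609260559082)
stage 20 40 1363 30.24243387060619 ((532.6077880859375, -176.14186096191406), (110.9920883178711, 122.13191223144531), 86.862548828125)
stage 60 100 269 79.04453135097083 ((531.9483032226562, -187.99342346191406), (16.628747940063477, 59.981163024902344), 86.7221450805664)
side desk z 0.016126144902102624
(array([  38,   17,   65,  170,  161,  174,  179,  196,  206, 1181,  370,
        478, 1539,  315,  198,  220,  270,   25,    0,    0]), array([-4,  0,  4,  8, 12, 16, 20, 24, 28, 32, 36, 40, 44, 48, 52, 56, 60,
       64, 68, 72, 76]))
28 40 1704 ((533.89306640625, 162.96334838867188), (146.45132446289062, 236.70034790039062), 25.742551803588867)
40 50 2087 ((537.094970703125, 126.4859619140625), (187.39967346191406, 190.00790405273438), 10.70867919921875)
57 70 454 ((560.0728759765625, 145.4149627685547), (228.37364196777344, 76.05550384521484), 35.66850280761719)
stage 20 40 2429 30.00345279930724 ((533.5316772460938, -175.3882293701172), (110.74810028076172, 123.38152313232422), 87.07452392578125)
stage 60 100 631 76.88491728577293 ((532.704833984375, -187.3936004638672), (17.88824462890625, 60.66411590576172), 86.10649871826172)
```

View pics/top0z.png

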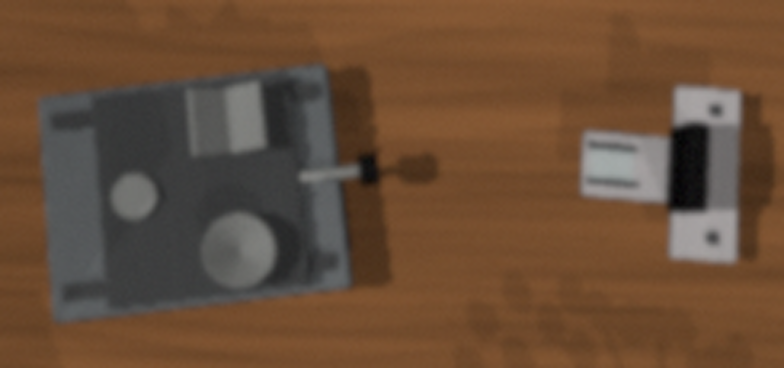

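```bash
cat > fit.py <<'E'
from h import *
from scipy.optimize import differential_evolution, minimize
t=np.tan(np.radians(35))
def height(x,y,o):
    h=np.zeros_like(x); 
    h[(abs(x)<80)&(abs(y)<105)]=35
    ys=y-o
    h[(abs(x)<74)&(abs(ys)<70)]=45
    r=np.hypot(x,ys-45); h[r<15.5]=50
    r=np.hypot(x+45,ys+25); c=r<22.5; h[c]=48.25+t*r[c]; h[(r>=22.5)&(r<25.5)]=np.nan
    g=(abs(x-45)<23)&(abs(ys+25)<22.5); h[g]=48.25+t*abs(ys[g]+25)
    return h
def cost(p,P,bb=6.):
    a=p[2]; c,s=np.cos(a),np.sin(a); d=P[:,:2]-p[:2]
    x=c*d[:,0]+s*d[:,1]; y=-s*d[:,0]+c*d[:,1]
    e=P[:,2]-p[4]-height(x,y,p[3]); e=e[np.isfinite(e)]
    return np.mean(np.minimum(abs(e),bb))
if __name__=="__main__":
  for n in ("top","side"):
    f=dict(np.load(f"{n}0.npz")); W=cloud(f)
    m=(W[...,0]>390)&(W[...,0]<620)&(W[...,1]>15)&(W[...,1]<290)
    P=W[m]
    if n=="side": P=P[P[:,2]>30]
    r=differential_evolution(cost,[(490,520),(130,175),(-.05,.25),(-16,16),(-3,3)],args=(P,),seed=1,popsize=25,maxiter=150,tol=1e-6)
    p=r.x; print(n,len(P),r.fun,p.round(3),"slide ctr",(p[:2]+p[3]*np.array([-np.sin(p[2]),np.cos(p[2])])).round(1))
    for o in np.arange(-16,17,4):
        print(o, round(cost(np.r_[p[:3],o,p[4]],P),3),end="; ")
    print()
  # stage
  for n in ("top","side"):
    f=dict(np.load(f"{n}0.npz")); W=cloud(f)
    m=(W[...,0]>430)&(W[...,0]<630)&(W[...,1]>-280)&(W[...,1]<-80)&(W[...,2]>22); P=W[m]
    def c2(p):
        a=p[2]; c,s=np.cos(a),np.sin(a); d=P[:,:2]-p[:2]
        x=c*d[:,0]+s*d[:,1]; y=-s*d[:,0]+c*d[:,1]
        h=np.zeros_like(x); h[(abs(x)<61)&(abs(y)<1e3)&(y>-48)&(y<-2)]=30
        h[:]=0; bar=(abs(x)<61)&(abs(y+25-0)<23)
        return x,y
    # bar y-range unknown: print the plate point extents about handle
    H=W[m&(W[...,2]>76)][:,:2]; print(n,"handle top ctr",H.mean(0), cv2.minAreaRect(H.astype(np.float32)), np.median(W[m&(W[...,2]>76)][:,2]))
E
python3 fit.py
```

```text
top 11529 1.3250105960076601 [ 5.08168e+02  1.55389e+02  1.46000e-01 -6.73400e+00  1.77000e-01] slide ctr [509.1 148.7]
-16 1.858; -12 1.613; -8 1.361; -4 1.439; 0 1.702; 4 1.907; 8 2.063; 12 2.205; 16 2.321; 
side 4726 1.7710489195852637 [ 5.09470e+02  1.55279e+02  1.47000e-01 -5.02700e+00 -2.42000e-01] slide ctr [510.2 150.3]
-16 2.835; -12 2.522; -8 2.066; -4 1.832; 0 2.19; 4 2.483; 8 2.673; 12 2.87; 16 3.082; 
top handle top ctr [ 532.20324327 -187.57016128] ((531.9395141601562, -188.1642608642578), (16.253559112548828, 59.9828987121582), 86.61722564697266) 79.50076752053496
side handle top ctr [ 530.95953763 -188.26721581] ((532.9329833984375, -187.00221252441406), (16.841835021972656, 60.4295768737793), 86.90444946289062) 79.58887316885608
```

```bash
cat > st.py <<'E'
from h import *
def st():
    o=observe(); q=o["ee_rot"]; M=R.from_quat([q[1],q[2],q[3],q[0]]).as_matrix()
    return o,M
def show(gx=None,gy=None,yaw=None,z=None):
    o,M=st()
    zy=np.arctan2(M[1,2],M[0,2])
    print("t",round(o["time_s"],2),"tcp",o["eef_pos"].round(1),"F",o["contact_force"].round(1),"T",o["ft_torque"].round(2),"w",round(o["width"],1))
    print("tool x",M[:,0].round(3),"y",M[:,1].round(3),"z",M[:,2].round(3),"zyaw",np.degrees(zy).round(1))
    if gx is not None:
        d=np.array([gx,gy,z if z is not None else o["eef_pos"][2]])-o["eef_pos"]
        # turn about tool x (down): positive turn decreases world yaw
        e=(np.degrees(yaw)-np.degrees(zy)+90)%180-90
        print("need mm: d",d.round(1),"in tool axes",(M.T@d).round(1),"turn deg",(-e).round(2), "j6",o["joint_positions"].round(2))
E
python3 -c "
from st import *
show(532.2,-187.8,np.pi/2-.057)"
```

```text
t 0.6 tcp [250.6 545.2 222.6] F [ 0.7 -0.6  0.2] T [ 0.05 -0.03  0.04] w 87.5
tool x [ 0. -0. -1.] y [-0.909  0.418 -0.   ] z [ 0.418  0.909 -0.   ] zyaw 65.3
need mm: d [ 281.6 -733.     0. ] in tool axes [   0.  -562.  -548.4] turn deg -21.42 j6 [ 1.08  0.09  1.23 -0.    1.82 -0.06]
```

jog_arm(
  targets=[
    {"grip": 0, "travel": [0, -1, -1], "turn": -1},
    {"grip": 0, "travel": [0, -1, -1], "turn": -1},
    {"grip": 0, "travel": [0, -1, -1], "turn": -1},
    {"grip": 0, "travel": [0, -1, -1], "turn": -1},
    {"grip": 0, "travel": [0, -1, -1], "turn": -1},
    {"grip": 0, "travel": [0, -0.7, -1], "turn": -0.3},
    {"grip": 0, "travel": [0, -0.5, -1], "turn": 0},
    {"grip": 0, "travel": [0, -0.5, -1], "turn": 0},
  ],
)

```text
time_s: 1.4
eef_pos: [350.4, 355.3, 222.0]
ee_rot: [0.51, -0.49, 0.51, 0.49]
contact_force: [-1.6, 0.3, 0.3]
width: 87.9
```

```bash
python3 -c "
from st import *
show(532.2,-187.8,np.pi/2-.057)"
```

```text
t 1.4 tcp [350.4 355.3 222. ] F [-1.6  0.3  0.3] T [0.02 0.02 0.01] w 87.9
tool x [ 0.  0. -1.] y [-0.999  0.04  -0.   ] z [0.04  0.999 0.   ] zyaw 87.7
need mm: d [ 181.8 -543.1    0. ] in tool axes [-2.000e-01 -2.031e+02 -5.355e+02] turn deg 1.0 j6 [ 0.72 -0.18  1.5   0.    1.83 -0.81]
```

jog_arm(
  targets=[
    {"grip": 0, "travel": [0, -0.4, -1], "turn": 0.2},
    {"grip": 0, "travel": [0, -0.4, -1], "turn": 0},
    {"grip": 0, "travel": [0, -0.4, -1], "turn": 0},
    {"grip": 0, "travel": [0, -0.4, -1], "turn": 0},
    {"grip": 0, "travel": [0, -0.4, -1], "turn": 0},
    {"grip": 0, "travel": [0, -0.4, -1], "turn": 0},
    {"grip": 0, "travel": [0, -0.4, -1], "turn": 0},
    {"grip": 0, "travel": [0, -0.4, -1], "turn": 0},
  ],
)

```text
time_s: 2.2
eef_pos: [407.9, 185.0, 223.3]
ee_rot: [0.515, -0.487, 0.512, 0.486]
contact_force: [-0.5, 0.1, -0.0]
width: 87.7
```

jog_arm(
  targets=[
    {"grip": 0, "travel": [0, -0.4, -1], "turn": 0},
    {"grip": 0, "travel": [0, -0.4, -1], "turn": 0},
    {"grip": 0, "travel": [0, -0.4, -1], "turn": 0},
    {"grip": 0, "travel": [0, -0.4, -1], "turn": 0},
    {"grip": 0, "travel": [0, -0.4, -1], "turn": 0},
    {"grip": 0, "travel": [0, -0.4, -1], "turn": 0},
    {"grip": 0, "travel": [0, -0.4, -1], "turn": 0},
    {"grip": 0, "travel": [0, -0.4, -1], "turn": 0},
  ],
)

```text
time_s: 3.0
eef_pos: [464.6, 14.5, 225.0]
ee_rot: [0.516, -0.488, 0.511, 0.485]
contact_force: [-0.7, 0.9, 0.1]
width: 87.6
```

```bash
python3 -c "
from st import *
show(532.2,-187.8,np.pi/2-.057)"
```

```text
t 3.0 tcp [464.6  14.5 225. ] F [-0.7  0.9  0.1] T [ 0.08 -0.01 -0.02] w 87.6
tool x [ 0.008  0.003 -1.   ] y [-0.998  0.054 -0.008] z [0.054 0.999 0.003] zyaw 86.9
need mm: d [  67.6 -202.3    0. ] in tool axes [  -0.   -78.4 -198.4] turn deg 0.16 j6 [-0.04 -0.28  1.57  0.    1.84 -1.56]
```

jog_arm(
  targets=[
    {"grip": 0, "travel": [0.5, -0.4, -1], "turn": 0},
    {"grip": 0, "travel": [0.6, -0.4, -1], "turn": 0},
    {"grip": 0, "travel": [0.6, -0.4, -1], "turn": 0},
    {"grip": 0, "travel": [0.6, -0.4, -1], "turn": 0},
    {"grip": 0, "travel": [0.6, -0.4, -1], "turn": 0},
    {"grip": 0, "travel": [0.6, -0.4, -1], "turn": 0},
    {"grip": 0, "travel": [0.6, -0.4, -1], "turn": 0},
    {"grip": 0, "travel": [0.6, -0.4, -1], "turn": 0},
  ],
)

```text
time_s: 3.8
eef_pos: [523.9, -156.0, 132.0]
ee_rot: [0.518, -0.49, 0.509, 0.483]
contact_force: [0.7, -0.3, -0.1]
width: 87.9
```

```bash
python3 -c "
from st import *
show(532.2,-187.8,np.pi/2-.057,36)"
```

```text
t 3.8 tcp [ 523.9 -156.   132. ] F [ 0.7 -0.3 -0.1] T [ 0.06 -0.06  0.01] w 87.9
tool x [ 0.016  0.002 -1.   ] y [-0.998  0.055 -0.016] z [0.055 0.998 0.003] zyaw 86.9
need mm: d [  8.3 -31.8 -96. ] in tool axes [ 96.   -8.5 -31.5] turn deg 0.13 j6 [-0.36 -0.07  1.55  0.01  1.64 -1.87]
```

jog_arm(
  targets=[
    {"grip": 0, "travel": [0.3, -0.2, -0.9], "turn": 0},
    {"grip": 0, "travel": [0.3, -0.2, -0.6], "turn": 0},
    {"grip": 0, "travel": [0, 0, 0], "turn": 0},
  ],
)

```text
time_s: 4.1
eef_pos: [529.9, -189.5, 116.8]
ee_rot: [0.518, -0.488, 0.51, 0.483]
contact_force: [-0.6, 0.7, 0.7]
width: 88.0
```

```bash
python3 - <<'E'
from st import *
show(532.2,-187.8,np.pi/2-.057,36)
for n in ("side","top"):
    f=eyes.grab_frame(n); W=cloud(f)
    cv2.imwrite(f"pics/{n}1.png",f["frame"][:,:,::-1])
    m=(W[...,0]>430)&(W[...,0]<630)&(W[...,1]>-280)&(W[...,1]<-80)&(W[...,2]>76)&(W[...,2]<83)
    H=W[m][:,:2]; print(n,m.sum(), cv2.minAreaRect(H.astype(np.float32)))
show(532.2,-187.8,np.pi/2-.057,36)
E
```

```text
t 4.1 tcp [ 529.9 -189.5  116.8] F [-0.6  0.7  0.7] T [ 0.11 -0.   -0.02] w 88.0
tool x [ 0.013  0.003 -1.   ] y [-0.998  0.057 -0.013] z [0.057 0.998 0.003] zyaw 86.7
need mm: d [  2.3   1.7 -80.8] in tool axes [80.8 -1.1  1.5] turn deg -0.03 j6 [-0.41 -0.01  1.53  0.01  1.62 -1.92]
side 335 ((533.0987548828125, -187.5811767578125), (16.714378356933594, 59.3770751953125), 85.94292449951172)
top 98 ((531.19921875, -189.91207885742188), (12.45283317565918, 57.94644546508789), 85.98043060302734)
t 4.2 tcp [ 530.3 -188.3  118.1] F [0.3 0.9 0.9] T [-0.   -0.03  0.  ] w 88.0
tool x [ 0.015  0.003 -1.   ] y [-0.998  0.056 -0.014] z [0.056 0.998 0.003] zyaw 86.8
need mm: d [  1.9   0.5 -82.1] in tool axes [82.2 -0.7  0.3] turn deg 0.04 j6 [-0.41 -0.02  1.53  0.01  1.62 -1.92]
```

View pics/side1.png

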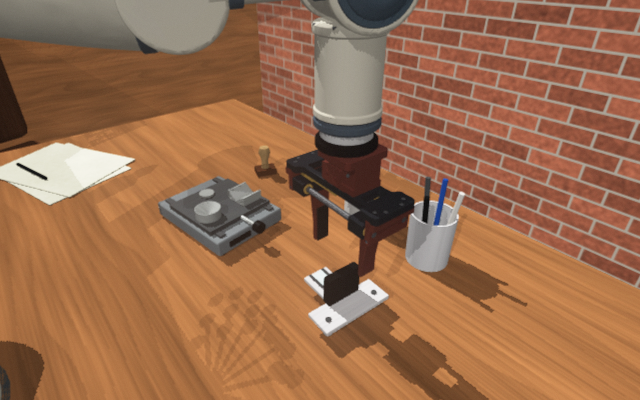

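The side view shows the open gripper directly over the handle (at about 342,285), with the fingers on either side of it. Descending.

jog_arm(
  targets=[
    {"grip": 0, "travel": [1, 0, 0], "turn": 0},
    {"grip": 0, "travel": [1, 0, 0], "turn": 0},
    {"grip": 0, "travel": [1, 0, 0], "turn": 0},
    {"grip": 0, "travel": [0.7, 0, 0], "turn": 0},
  ],
)

```text
time_s: 4.6
eef_pos: [535.0, -185.6, 49.2]
ee_rot: [0.519, -0.493, 0.506, 0.48]
contact_force: [-0.4, 1.7, 0.1]
width: 87.7
```

```bash
python3 -c "
from st import *
show(532.2,-187.8,np.pi/2-.057,36)"
```

```text
t 4.6 tcp [ 535.  -185.6   49.2] F [-0.4  1.7  0.1] T [ 0.11  0.01 -0.05] w 87.7
tool x [ 0.026 -0.001 -1.   ] y [-0.998  0.053 -0.026] z [0.053 0.999 0.001] zyaw 87.0
need mm: d [ -2.8  -2.2 -13.2] in tool axes [13.1  3.  -2.4] turn deg 0.25 j6 [-0.4   0.01  1.62  0.01  1.48 -1.92]
```

jog_arm(
  targets=[
    {"grip": 0, "travel": [0.5, 0.15, -0.1], "turn": 0},
    {"grip": 0, "travel": [0.1, 0, 0], "turn": 0},
    {"grip": 0, "travel": [0, 0, 0], "turn": 0},
  ],
)

```text
time_s: 4.9
eef_pos: [531.7, -185.8, 36.0]
ee_rot: [0.519, -0.493, 0.506, 0.481]
contact_force: [-0.7, -0.4, 0.8]
width: 87.6
```

```bash
python3 -c "
from st import *
show(532.2,-187.8,np.pi/2-.057,36)"
```

```text
t 4.9 tcp [ 531.7 -185.8   36. ] F [-0.7 -0.4  0.8] T [ 0.03 -0.02  0.04] w 87.6
tool x [ 0.025  0.    -1.   ] y [-0.998  0.051 -0.025] z [0.051 0.999 0.002] zyaw 87.1
need mm: d [ 0.5 -2.   0. ] in tool axes [-0.  -0.6 -2. ] turn deg 0.36 j6 [-0.4   0.02  1.64  0.01  1.46 -1.92]
```

jog_arm(
  targets=[
    {"grip": 0, "travel": [0, 0, -0.1], "turn": 0},
    {"grip": 200, "travel": [0, 0, 0], "turn": 0},
    {"grip": 255, "travel": [0, 0, 0], "turn": 0},
    {"grip": 255, "travel": [0, 0, 0], "turn": 0},
    {"grip": 255, "travel": [0, 0, 0], "turn": 0},
    {"grip": 255, "travel": [0, 0, 0], "turn": 0},
  ],
  grip_force=30,
)

```text
time_s: 5.5
eef_pos: [533.3, -188.9, 39.7]
ee_rot: [0.52, -0.495, 0.505, 0.479]
contact_force: [-0.0, -0.9, 0.3]
width: 51.4
```

```bash
python3 -c "
from st import *
show(532.2,-187.8,np.pi/2-.057,36)"
```

```text
t 5.5 tcp [ 533.3 -188.9   39.7] F [-0.  -0.9  0.3] T [ 0.03  0.02 -0.01] w 51.4
tool x [ 0.03  -0.002 -1.   ] y [-0.998  0.051 -0.03 ] z [ 0.051  0.999 -0.   ] zyaw 87.1
need mm: d [-1.1  1.1 -3.7] in tool axes [3.6 1.3 1. ] turn deg 0.34 j6 [-0.41  0.02  1.64  0.01  1.46 -1.93]
```

jog_arm(
  targets=[
    {"grip": 255, "travel": [0.15, 0, 0], "turn": 0},
    {"grip": 255, "travel": [0, 0, 0], "turn": 0},
    {"grip": 255, "travel": [0, 0, 0], "turn": 0},
  ],
)

```text
time_s: 5.8
eef_pos: [533.4, -188.8, 36.3]
ee_rot: [0.52, -0.495, 0.505, 0.479]
contact_force: [0.4, -0.1, 0.1]
width: 27.2
```

```bash
python3 -c "
from st import *
for i in range(3):
  show(532.2,-187.8,np.pi/2-.057,36)
  eyes.grab_frame('side')"
```

```text
t 5.8 tcp [ 533.4 -188.8   36.3] F [ 0.4 -0.1  0.1] T [-0.03  0.06 -0.02] w 27.2
tool x [ 0.03  -0.002 -1.   ] y [-0.998  0.051 -0.03 ] z [ 0.051  0.999 -0.   ] zyaw 87.1
need mm: d [-1.2  1.  -0.3] in tool axes [0.3 1.2 1. ] turn deg 0.34 j6 [-0.41  0.02  1.64  0.01  1.46 -1.93]
t 5.85 tcp [ 533.3 -188.8   36.2] F [ 0.1 -0.7  0.9] T [ 0.1   0.03 -0.  ] w 23.4
tool x [ 0.03  -0.002 -1.   ] y [-0.998  0.051 -0.03 ] z [ 0.051  0.999 -0.   ] zyaw 87.1
need mm: d [-1.1  1.  -0.2] in tool axes [0.2 1.2 1. ] turn deg 0.34 j6 [-0.41  0.02  1.64  0.01  1.46 -1.93]
t 5.9 tcp [ 533.3 -188.8   36.3] F [-0.6  0.3 -0.4] T [0.08 0.05 0.03] w 19.5
tool x [ 0.03  -0.002 -1.   ] y [-0.998  0.051 -0.03 ] z [ 0.051  0.999 -0.   ] zyaw 87.1
need mm: d [-1.1  1.  -0.3] in tool axes [0.2 1.2 1. ] turn deg 0.34 j6 [-0.41  0.02  1.64  0.01  1.46 -1.93]
```

jog_arm(
  targets=[
    {"grip": 255, "travel": [0, 0, 0], "turn": 0},
    {"grip": 255, "travel": [0, 0, 0], "turn": 0},
    {"grip": 255, "travel": [0, 0, 0], "turn": 0},
  ],
)

```text
time_s: 6.25
eef_pos: [533.3, -188.7, 36.3]
ee_rot: [0.52, -0.495, 0.505, 0.479]
contact_force: [0.4, 0.5, -0.1]
width: 15.8
```

```bash
python3 -c "
from st import *
show(532.2,-187.8,np.pi/2-.057,36)"
```

```text
t 6.25 tcp [ 533.3 -188.7   36.3] F [ 0.4  0.5 -0.1] T [0.08 0.02 0.05] w 15.8
tool x [ 0.03  -0.001 -1.   ] y [-0.998  0.051 -0.03 ] z [0.051 0.999 0.   ] zyaw 87.1
need mm: d [-1.1  0.9 -0.3] in tool axes [0.2 1.2 0.9] turn deg 0.34 j6 [-0.41  0.02  1.64  0.01  1.46 -1.93]
```

jog_arm(
  targets=[
    {"grip": 255, "travel": [-0.5, 0, 0], "turn": 0},
    {"grip": 255, "travel": [-1, 0, 0], "turn": 0},
    {"grip": 255, "travel": [-1, 0, 0], "turn": 0},
    {"grip": 255, "travel": [-1, 0, 0], "turn": -0.3},
    {"grip": 255, "travel": [-1, 0, 0.5], "turn": -0.5},
    {"grip": 255, "travel": [-0.5, 0, 1], "turn": -0.5},
    {"grip": 255, "travel": [0, 0, 1], "turn": -0.5},
    {"grip": 255, "travel": [0, 0, 1], "turn": -0.5},
  ],
)

```text
time_s: 7.05
eef_pos: [524.8, -118.0, 138.6]
ee_rot: [-0.477, 0.532, -0.466, -0.522]
contact_force: [0.2, 0.6, -4.1]
width: 16.2
```

```bash
python3 -c "
from st import *
show(510,149.5,np.pi/2+.146,86)"
```

```text
t 7.05 tcp [ 524.8 -118.   138.6] F [ 0.2  0.6 -4.1] T [0.05 0.06 0.01] w 16.2
tool x [ 0.02   0.002 -1.   ] y [-0.994 -0.11  -0.02 ] z [-0.11   0.994 -0.001] zyaw 96.3
need mm: d [-14.8 267.5 -52.6] in tool axes [ 52.7 -13.8 267.6] turn deg -2.03 j6 [-0.29 -0.09  1.57  0.01  1.65 -1.97]
```

jog_arm(
  targets=[
    {"grip": 255, "travel": [0, 0, 1], "turn": -0.3},
    {"grip": 255, "travel": [0, 0, 1], "turn": -0.2},
    {"grip": 255, "travel": [0, 0, 1], "turn": 0},
    {"grip": 255, "travel": [0, 0, 1], "turn": 0},
    {"grip": 255, "travel": [0, -0.1, 1], "turn": 0},
    {"grip": 255, "travel": [0, -0.1, 1], "turn": 0},
    {"grip": 255, "travel": [0, -0.1, 1], "turn": 0},
    {"grip": 255, "travel": [0, -0.1, 1], "turn": 0},
  ],
)

```text
time_s: 7.85
eef_pos: [506.4, 48.0, 139.6]
ee_rot: [-0.466, 0.539, -0.458, -0.532]
contact_force: [0.4, 0.1, -2.9]
width: 16.0
```

```bash
python3 -c "
from st import *
show(510,149.5,np.pi/2+.146,86)"
```

```text
t 7.85 tcp [506.4  48.  139.6] F [ 0.4  0.1 -2.9] T [0.01 0.03 0.04] w 16.0
tool x [ 0.015  0.002 -1.   ] y [-0.989 -0.147 -0.015] z [-0.147  0.989 -0.   ] zyaw 98.4
need mm: d [  3.6 101.5 -53.6] in tool axes [ 53.9 -17.6  99.9] turn deg 0.06 j6 [ 0.03 -0.17  1.63  0.    1.66 -1.69]
```

jog_arm(
  targets=[
    {"grip": 255, "travel": [0, -0.2, 1], "turn": 0},
    {"grip": 255, "travel": [0, -0.2, 1], "turn": 0},
    {"grip": 255, "travel": [0, -0.2, 1], "turn": 0},
    {"grip": 255, "travel": [0, -0.2, 1], "turn": 0},
    {"grip": 255, "travel": [0, 0, 0.5], "turn": 0},
    {"grip": 255, "travel": [0, 0, 0], "turn": 0},
  ],
)

```text
time_s: 8.45
eef_pos: [506.4, 144.8, 140.0]
ee_rot: [-0.464, 0.539, -0.458, -0.534]
contact_force: [-0.2, 0.1, -3.6]
width: 16.1
```

```bash
python3 - <<'E'
from st import *
show(510,149.5,np.pi/2+.146,86)
F=[]
for n in ("side","top"):
    f=eyes.grab_frame(n); np.savez(f"{n}2.npz",**{k:np.array(v) for k,v in f.items()})
    im=f["frame"][:,:,::-1]
    s=(slice(90,270),slice(120,340)) if n=="side" else (slice(170,320),slice(180,400))
    cv2.imwrite(f"pics/{n}2.png",cv2.resize(im[s],None,fx=3.,fy=3.,interpolation=cv2.INTER_CUBIC))
    W=cloud(f)
show(510,149.5,np.pi/2+.146,86)
E
```

```text
t 8.45 tcp [506.4 144.8 140. ] F [-0.2  0.1 -3.6] T [ 0.04  0.02 -0.03] w 16.1
tool x [ 0.011  0.002 -1.   ] y [-0.989 -0.149 -0.011] z [-0.149  0.989  0.   ] zyaw 98.6
need mm: d [  3.6   4.7 -54. ] in tool axes [54.1 -3.7  4.1] turn deg 0.23 j6 [ 0.21 -0.12  1.58 -0.    1.66 -1.51]
t 8.55 tcp [506.7 143.6 140.1] F [ 0.4 -0.1 -3.4] T [ 0.04  0.05 -0.03] w 15.6
tool x [ 0.011  0.001 -1.   ] y [-0.989 -0.148 -0.011] z [-0.148  0.989 -0.001] zyaw 98.5
need mm: d [  3.3   5.9 -54.1] in tool axes [54.1 -3.5  5.4] turn deg 0.15 j6 [ 0.21 -0.12  1.58 -0.    1.66 -1.51]
```

View pics/side2.png

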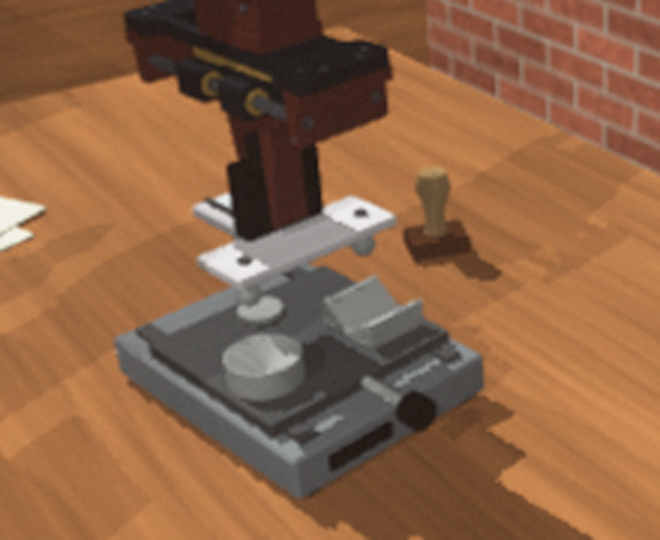

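View pics/top2.png

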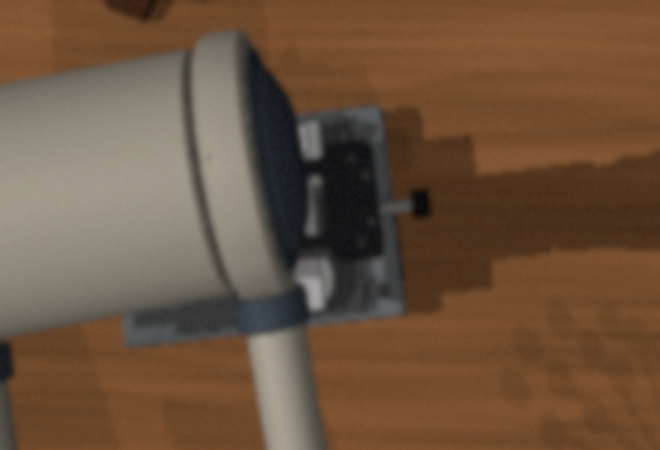

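jog_arm(
  targets=[
    {"grip": 255, "travel": [0.6, -0.1, 0.1], "turn": 0},
    {"grip": 255, "travel": [0.6, -0.1, 0.1], "turn": 0},
    {"grip": 255, "travel": [0.4, 0, 0.1], "turn": 0.05},
    {"grip": 255, "travel": [0.1, 0, 0], "turn": 0},
  ],
)

```text
time_s: 8.95
eef_pos: [510.5, 147.7, 102.6]
ee_rot: [-0.466, 0.537, -0.461, -0.531]
contact_force: [-0.2, -0.1, -2.9]
width: 16.1
```

```bash
cat > chk.py <<'E'
from st import *
import sys
n=int(sys.argv[1]) if len(sys.argv)>1 else 3
Fs=[];Ts=[]
for i in range(n):
    eyes.grab_frame('side'); o,M=st(); Fs.append(o["contact_force"]);Ts.append(o["ft_torque"])
show(510.5,149.3,np.pi/2+.146,86.3)
b=np.array([[.989,.146,0],[-.146,.989,0],[0,0,1]])
print("F base axes",(b@np.mean(Fs,0)).round(2),"T",(b@np.mean(Ts,0)).round(3))
E
python3 chk.py 3
```

```text
t 9.1 tcp [511.  147.9 104.4] F [-0.7 -0.5 -3.4] T [0.04 0.03 0.07] w 16.0
tool x [ 0.012  0.    -1.   ] y [-0.99  -0.141 -0.012] z [-0.141  0.99  -0.001] zyaw 98.1
need mm: d [ -0.5   1.4 -18.1] in tool axes [18.1  0.5  1.5] turn deg -0.26 j6 [ 0.22 -0.09  1.63 -0.    1.6  -1.49]
F base axes [-1.07  0.28 -3.64] T [0.028 0.031 0.006]
```

jog_arm(
  targets=[
    {"grip": 255, "travel": [0.3, 0, 0.1], "turn": -0.05},
    {"grip": 255, "travel": [0.3, 0, 0], "turn": 0},
  ],
)

```text
time_s: 9.3
eef_pos: [512.0, 150.1, 93.7]
ee_rot: [-0.466, 0.539, -0.458, -0.531]
contact_force: [-0.5, 0.7, -3.3]
width: 15.7
```

```bash
python3 chk.py 2
```

```text
t 9.4 tcp [511.4 149.9  92.7] F [-0.3 -0.1 -3.4] T [ 0.04  0.09 -0.01] w 15.6
tool x [ 0.014  0.    -1.   ] y [-0.989 -0.144 -0.014] z [-0.144  0.99  -0.002] zyaw 98.3
need mm: d [-0.9 -0.6 -6.4] in tool axes [ 6.4  1.1 -0.4] turn deg -0.06 j6 [ 0.22 -0.09  1.64 -0.    1.58 -1.49]
F base axes [-0.43  0.04 -3.7 ] T [ 0.069  0.084 -0.038]
```

jog_arm(
  targets=[
    {"grip": 255, "travel": [0.1, 0.05, 0], "turn": 0},
    {"grip": 255, "travel": [0.08, 0, 0], "turn": 0},
  ],
)

```text
time_s: 9.6
eef_pos: [510.5, 149.8, 89.2]
ee_rot: [-0.466, 0.539, -0.459, -0.531]
contact_force: [-0.3, 0.2, -3.5]
width: 16.0
```

```bash
python3 chk.py 2
```

```text
t 9.7 tcp [510.6 149.8  89.2] F [-0.5  0.4 -3.8] T [ 0.05  0.04 -0.04] w 15.9
tool x [ 0.014  0.    -1.   ] y [-0.989 -0.144 -0.014] z [-0.144  0.99  -0.002] zyaw 98.3
need mm: d [-0.1 -0.5 -2.9] in tool axes [ 2.9  0.2 -0.4] turn deg -0.06 j6 [ 0.22 -0.09  1.65 -0.    1.57 -1.49]
F base axes [-0.21  0.73 -3.82] T [ 0.031  0.011 -0.007]
```

jog_arm(
  targets=[
    {"grip": 255, "travel": [0.06, 0, 0], "turn": 0},
  ],
)

```text
time_s: 9.8
eef_pos: [510.8, 149.8, 88.3]
ee_rot: [-0.466, 0.539, -0.459, -0.531]
contact_force: [0.1, -1.1, -4.2]
width: 15.8
```

```bash
python3 chk.py 2
```

```text
t 9.9 tcp [510.6 149.8  87.9] F [ 0.6 -0.8 -4. ] T [0.01 0.06 0.02] w 15.5
tool x [ 0.014  0.    -1.   ] y [-0.989 -0.144 -0.014] z [-0.144  0.99  -0.002] zyaw 98.3
need mm: d [-0.1 -0.5 -1.6] in tool axes [ 1.6  0.1 -0.4] turn deg -0.06 j6 [ 0.22 -0.09  1.65 -0.    1.57 -1.49]
F base axes [ 0.33 -0.46 -3.74] T [0.036 0.031 0.02 ]
```

jog_arm(
  targets=[
    {"grip": 255, "travel": [0.06, 0, 0], "turn": 0},
  ],
)

```text
time_s: 10.0
eef_pos: [510.8, 149.8, 87.0]
ee_rot: [-0.466, 0.539, -0.459, -0.531]
contact_force: [-1.2, -0.2, -0.8]
width: 15.8
```

```bash
python3 chk.py 2
```

```text
t 10.1 tcp [510.8 149.6  87. ] F [ 0.5 -0.6 -2.2] T [-0.12 -0.04 -0.05] w 15.7
tool x [ 0.015  0.    -1.   ] y [-0.989 -0.144 -0.015] z [-0.144  0.99  -0.002] zyaw 98.3
need mm: d [-0.3 -0.3 -0.7] in tool axes [ 0.7  0.4 -0.3] turn deg -0.06 j6 [ 0.22 -0.09  1.65 -0.    1.56 -1.49]
F base axes [ 0.39 -1.03 -2.37] T [-0.116 -0.025 -0.043]
```

jog_arm(
  targets=[
    {"grip": 255, "travel": [0.05, 0, 0], "turn": 0},
  ],
)

```text
time_s: 10.2
eef_pos: [511.1, 149.5, 86.6]
ee_rot: [-0.466, 0.539, -0.459, -0.531]
contact_force: [-1.5, -1.3, 0.7]
width: 15.6
```

```bash
python3 chk.py 4
```

```text
t 10.4 tcp [511.2 149.4  86.5] F [-0.7 -2.2  0.5] T [-0.33 -0.1  -0.09] w 16.1
tool x [ 0.016 -0.    -1.   ] y [-0.989 -0.144 -0.016] z [-0.144  0.99  -0.002] zyaw 98.3
need mm: d [-0.7 -0.1 -0.2] in tool axes [ 0.2  0.7 -0. ] turn deg -0.08 j6 [ 0.22 -0.09  1.65 -0.    1.56 -1.49]
F base axes [-0.63 -1.59 -0.16] T [-0.332 -0.018 -0.085]
```

jog_arm(
  targets=[
    {"grip": 255, "travel": [0.02, 0, -0.07], "turn": 0},
  ],
)

```text
time_s: 10.5
eef_pos: [511.3, 148.9, 86.5]
ee_rot: [-0.467, 0.539, -0.458, -0.531]
contact_force: [-2.3, 3.9, 0.2]
width: 15.9
```

```bash
python3 chk.py 3
```

```text
t 10.65 tcp [511.3 148.8  86.5] F [-2.2  2.5  1. ] T [0.58 0.17 0.17] w 15.9
tool x [ 0.016  0.002 -1.   ] y [-0.989 -0.145 -0.016] z [-0.145  0.989 -0.001] zyaw 98.3
need mm: d [-0.8  0.5 -0.2] in tool axes [0.1 0.7 0.6] turn deg -0.04 j6 [ 0.22 -0.09  1.65 -0.    1.56 -1.5 ]
F base axes [-1.49  2.74  0.77] T [0.542 0.102 0.14 ]
```

jog_arm(
  targets=[
    {"grip": 255, "travel": [0.05, 0, 0.02], "turn": 0},
  ],
)

```text
time_s: 10.75
eef_pos: [511.4, 149.2, 86.3]
ee_rot: [-0.467, 0.539, -0.458, -0.531]
contact_force: [-4.0, -1.6, 7.1]
width: 16.1
```

```bash
python3 chk.py 3
```

```text
t 10.9 tcp [511.4 149.2  86.3] F [-4.5 -0.2  5.1] T [-0.07  0.34 -0.09] w 15.9
tool x [ 0.017  0.001 -1.   ] y [-0.989 -0.145 -0.017] z [-0.145  0.989 -0.001] zyaw 98.3
need mm: d [-0.9  0.1  0. ] in tool axes [-0.   0.9  0.3] turn deg -0.04 j6 [ 0.22 -0.09  1.65 -0.    1.56 -1.49]
F base axes [-4.35  0.81  4.84] T [ 0.05   0.363 -0.041]
```

jog_arm(
  targets=[
    {"grip": 255, "travel": [0.01, 0.06, 0], "turn": 0},
  ],
)

```text
time_s: 11.0
eef_pos: [511.0, 149.0, 86.4]
ee_rot: [-0.467, 0.54, -0.458, -0.53]
contact_force: [1.3, 1.0, 0.2]
width: 16.1
```

```bash
python3 chk.py 3
```

```text
t 11.15 tcp [510.7 148.9  86.3] F [0.5 0.9 2.2] T [ 0.1  -0.4   0.04] w 15.9
tool x [ 0.018  0.001 -1.   ] y [-0.989 -0.145 -0.018] z [-0.145  0.989 -0.001] zyaw 98.3
need mm: d [-0.2  0.4  0. ] in tool axes [-0.   0.1  0.4] turn deg -0.05 j6 [ 0.22 -0.09  1.66 -0.    1.56 -1.49]
F base axes [0.71 0.82 1.97] T [ 0.029 -0.406  0.054]
```

jog_arm(
  targets=[
    {"grip": 255, "travel": [0.05, 0, 0.01], "turn": 0},
  ],
)

```text
time_s: 11.25
eef_pos: [510.9, 149.1, 86.1]
ee_rot: [-0.467, 0.54, -0.458, -0.53]
contact_force: [-4.1, -0.6, 8.9]
width: 16.2
```

```bash
python3 chk.py 3
```

```text
t 11.4 tcp [510.8 149.1  86.2] F [-2.7 -0.7  6.3] T [-0.05  0.06 -0.02] w 15.9
tool x [ 0.019  0.001 -1.   ] y [-0.989 -0.145 -0.019] z [-0.145  0.989 -0.001] zyaw 98.3
need mm: d [-0.3  0.2  0.1] in tool axes [-0.1  0.3  0.3] turn deg -0.05 j6 [ 0.22 -0.09  1.66 -0.    1.56 -1.49]
F base axes [-2.42  0.61  5.64] T [-0.031  0.082 -0.042]
```

```bash
cat > plate.py <<'E'
from st import *
import sys
f=eyes.grab_frame("side"); W=cloud(f); cv2.imwrite(f"pics/{sys.argv[1]}.png",cv2.resize(f["frame"][90:270,120:340,::-1],None,fx=3.,fy=3.,interpolation=cv2.INTER_CUBIC))
a=.146; d=W[...,:2]-np.array([509.6,149.1]); x=np.cos(a)*d[...,0]+np.sin(a)*d[...,1]; y=-np.sin(a)*d[...,0]+np.cos(a)*d[...,1]
im=f["frame"].astype(int); white=im.min(-1)>120
m=white&(W[...,2]>72)&(W[...,2]<92)&(abs(x)<70)&(abs(y)<75)
P=np.c_[x[m],y[m],W[...,2][m]]
A=np.c_[P[:,:2],np.ones(len(P))]; w=np.ones(len(P),bool)
for _ in range(5):
    c,*_r=np.linalg.lstsq(A[w],P[w,2],rcond=None); e=P[:,2]-A@c; w=abs(e)<2
print("n",len(P),w.sum(),"plane slope x,y",c[:2].round(4),"z0",c[2].round(2),"rms",e[w].std().round(2))
for nm,q in (("L",(P[:,0]<-30)),("R",P[:,0]>30),("T",P[:,1]>20)):
    print(nm,q.sum(),np.median(P[q],0).round(1) if q.sum() else "")
# reference: slide surface/box heights
for lo,hi in ((33,38),(43,47)):
    q=(W[...,2]>lo)&(W[...,2]<hi)&(abs(x)<78)&(abs(y)<103); print(lo,hi,q.sum(),np.median(W[...,2][q]).round(2))
E
python3 plate.py side3
```

```text
n 832 738 plane slope x,y [-0.0084  0.0002] z0 79.54 rms 0.77
L 238 [-48.2 -24.7  79.9]
R 175 [ 44.7 -25.7  79.1]
T 79 [-16.7  48.   79.5]
33 38 1017 34.91
43 47 1245 44.8
```

View pics/side3.png

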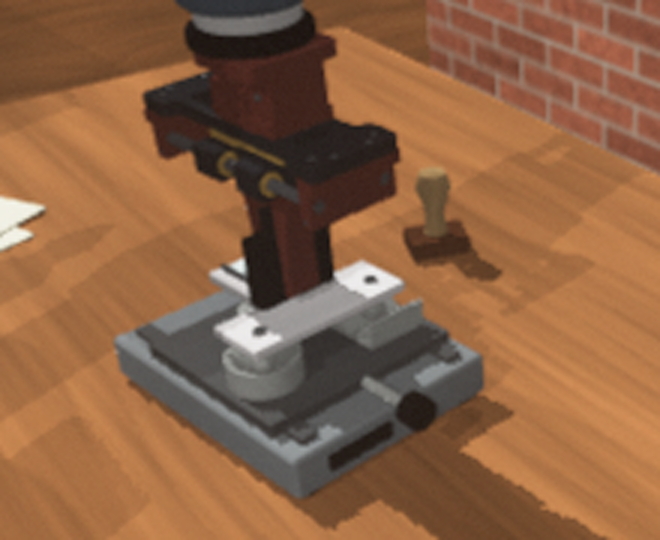

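jog_arm(
  targets=[
    {"grip": 255, "travel": [0.04, 0.02, 0.01], "turn": 0},
    {"grip": 255, "travel": [0.03, 0, 0], "turn": 0},
  ],
  grip_force=12,
)

```text
time_s: 11.65
eef_pos: [510.6, 149.0, 86.0]
ee_rot: [-0.467, 0.54, -0.458, -0.53]
contact_force: [-2.3, 0.2, 4.9]
width: 16.5
```

```bash
python3 chk.py 3; python3 plate.py side4
```

```text
t 11.8 tcp [510.6 149.   86. ] F [-1.6 -0.1  6.1] T [ 0.1   0.19 -0.05] w 15.3
tool x [ 0.02   0.001 -1.   ] y [-0.989 -0.144 -0.02 ] z [-0.144  0.99  -0.002] zyaw 98.3
need mm: d [-0.1  0.3  0.3] in tool axes [-0.3  0.   0.3] turn deg -0.08 j6 [ 0.22 -0.09  1.66 -0.    1.56 -1.49]
F base axes [-1.63  0.07  5.84] T [ 0.11   0.161 -0.028]
n 843 755 plane slope x,y [-0.0039  0.0028] z0 79.44 rms 0.75
L 246 [-47.7 -24.6  79.5]
R 177 [ 44.  -25.5  79.2]
T 80 [-16.8  48.4  79.5]
33 38 1017 34.89
43 47 1248 44.85
```

jog_arm(
  targets=[
    {"grip": 255, "travel": [0.06, 0.01, 0], "turn": 0},
    {"grip": 255, "travel": [0.05, 0, 0], "turn": 0},
  ],
)

```text
time_s: 12.05
eef_pos: [510.6, 149.0, 85.9]
ee_rot: [-0.468, 0.54, -0.457, -0.529]
contact_force: [-3.9, -0.4, 7.2]
width: 15.8
```

```bash
python3 chk.py 5; python3 plate.py side5
```

```text
t 12.3 tcp [510.6 149.   85.9] F [-2.5  0.2  7.2] T [ 0.01  0.45 -0.01] w 15.3
tool x [ 0.021  0.001 -1.   ] y [-0.989 -0.144 -0.021] z [-0.144  0.99  -0.002] zyaw 98.3
need mm: d [-0.1  0.3  0.4] in tool axes [-0.4  0.   0.3] turn deg -0.09 j6 [ 0.22 -0.1   1.66 -0.    1.56 -1.49]
F base axes [-2.8   0.42  7.49] T [ 0.074  0.429 -0.006]
n 850 759 plane slope x,y [-0.0042  0.0016] z0 79.37 rms 0.76
L 249 [-48.2 -24.9  79.4]
R 179 [ 44.6 -24.5  79. ]
T 82 [-17.2  47.7  79.3]
33 38 1015 34.88
43 47 1245 44.78
```

jog_arm(
  targets=[
    {"grip": 255, "travel": [-0.04, 0.02, 0], "turn": 0},
    {"grip": 150, "travel": [0, 0, 0], "turn": 0},
    {"grip": 120, "travel": [0, 0, 0], "turn": 0},
    {"grip": 120, "travel": [0, 0, 0], "turn": 0},
    {"grip": 120, "travel": [0, 0, 0], "turn": 0},
  ],
)

```text
time_s: 12.85
eef_pos: [508.9, 148.2, 84.0]
ee_rot: [-0.467, 0.539, -0.459, -0.53]
contact_force: [-0.8, 0.4, -0.3]
width: 44.1
```

```bash
python3 chk.py 3; python3 plate.py side6
```

```text
t 13.0 tcp [509.1 148.3  84.3] F [0.2 1.  0.2] T [ 0.04 -0.02  0.01] w 46.2
tool x [ 0.017 -0.    -1.   ] y [-0.99  -0.143 -0.017] z [-0.143  0.99  -0.003] zyaw 98.2
need mm: d [1.4 1.  2. ] in tool axes [-2.  -1.6  0.8] turn deg -0.13 j6 [ 0.22 -0.1   1.66 -0.    1.56 -1.49]
F base axes [ 0.14  0.2  -0.1 ] T [ 0.028  0.008 -0.003]
n 769 672 plane slope x,y [-0.0047 -0.0005] z0 79.57 rms 0.81
L 252 [-48.6 -24.8  79.7]
R 170 [ 43.9 -23.6  79.3]
T 80 [-17.   49.   79.5]
33 38 1013 34.89
43 47 1256 44.81
```

Released cleanly: the force reads about zero, and the plate is level at its home height. Retreating straight up, then a final look.

jog_arm(
  targets=[
    {"grip": 120, "travel": [-0.5, 0, 0], "turn": 0},
    {"grip": 120, "travel": [-0.8, 0, 0], "turn": 0},
    {"grip": 120, "travel": [-1, 0, 0], "turn": 0},
    {"grip": 120, "travel": [-1, 0, 0], "turn": 0},
    {"grip": 120, "travel": [-1, 0, 0], "turn": 0},
    {"grip": 120, "travel": [-1, 0, 0], "turn": 0},
    {"grip": 120, "travel": [0, 0, 0], "turn": 0},
  ],
)

```text
time_s: 13.75
eef_pos: [507.5, 148.4, 202.8]
ee_rot: [-0.468, 0.541, -0.457, -0.529]
contact_force: [0.7, 0.8, 0.9]
width: 46.5
```

```bash
python3 plate.py side7; python3 - <<'E'
from st import *
show()
f=eyes.grab_frame("side"); W=cloud(f)
for q in ("bottle","pen_cup","stamp"):
    for r in eyes.regions_of("side",q)[:1]: print(q,r["conf"],r["at"],np.nanmedian(W[r["pixels"]],0).round(0))
a=.146
H=W[(abs(W[...,0]-509)<60)&(abs(W[...,1]-149)<60)&(W[...,2]>126)&(W[...,2]<134)]
if len(H): print("handle top",len(H),np.median(H[:,2]),cv2.minAreaRect(H[:,:2].astype(np.float32)))
E
```

```text
n 841 745 plane slope x,y [-0.0052 -0.0007] z0 79.65 rms 0.75
L 249 [-48.5 -24.1  79.7]
R 171 [ 44.7 -25.6  79.3]
T 78 [-16.6  50.6  79.7]
33 38 1004 34.91
43 47 1241 44.82
t 13.8 tcp [507.2 148.3 201.2] F [-0.1  0.2  0.9] T [ 0.07 -0.03  0.01] w 46.3
tool x [ 0.022  0.001 -1.   ] y [-0.989 -0.143 -0.022] z [-0.143  0.99  -0.002] zyaw 98.2
bottle 0.61 [363.0, 176.0] [728. -38. 103.]
pen_cup 0.86 [432.7, 231.2] [ 720. -205.   73.]
stamp 0.71 [263.0, 165.6] [693. 258.  19.]
handle top 145 129.05736269573703 ((509.248046875, 148.58961486816406), (59.07273483276367, 15.944297790527344), 9.002982139587402)
```

View pics/side7.png

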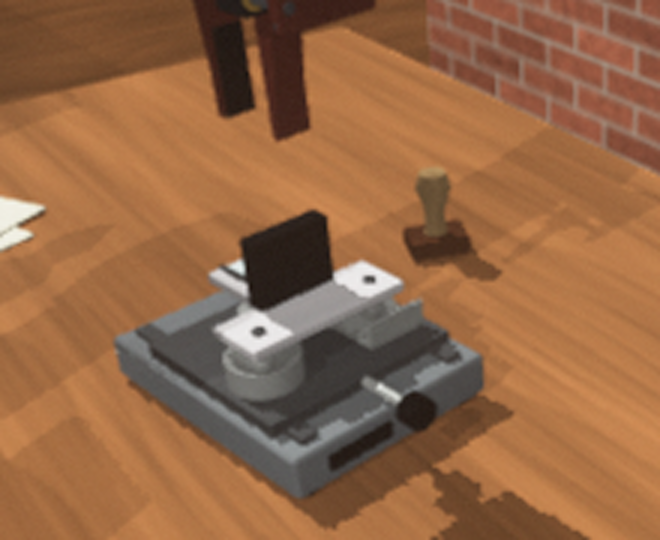

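The side view shows the stage top seated on its base, level and clear of the gripper, with the stamp unmoved. Handing in.

```bash
python3 -c "
from rig import ticket; print(ticket.finish_job())"
```

```text
the job is handed in; nothing more can be done
None
```

The stage top is back on its base, level and home as far as my checks can show. I handed the job in at about 14 s of the 46 s allowed; the hand-in gives no verdict.

- **What I did:** I found the stage top and base in both cameras, with the base turned about 8.4° and the cross slide about 6 mm towards the knob. I gripped the handle and lifted it over, then lowered it in roughly 1 mm steps. The sideways push from the cup and groove told me where to centre it in y and x.
- **Bedding in:** I pressed straight down to about 11 N, as read at the wrist with the weight added back. The highest I saw at any step was about 12.5 N.
- **Final checks after release:** The plate top reads 79.6 mm above the desk (80 mm expected) and its tilt is about 0.005 rad. The handle is within about 1 mm of the fitted slide centre and about 0.01 rad off square. The wrist force is near zero.
- **Other objects:** The bottle and stamp read within a few mm of where they started. The pen cup's reading differs by about 24 mm, but its start was read from the top camera and its end from the side camera, so those two do not compare. The arm stayed well clear of it.
- **Disagreements:** On the way down the stage top was about 0.015 rad out of level, so the groove foot touched first. Pressing with a lighter grip levelled it. The height readings run about 0.2–0.5 mm low, which is within the camera calibration error.

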